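# Clear the tile chips off the dressing tray into its chip box

### The arm

A 6-joint arm with a two-finger parallel gripper is mounted at the origin on a cart in front of the work surface, level with it; the furniture and walls round the work are solid. World frame = base frame: x ahead of the robot, y to its left, z up, the work surface at z = 0. Lengths are in mm, angles in degrees, forces in N, time in s.
With the tool pointing down it reaches from about 350 to 850 mm from the base axis. Payload 8.1 kg.
Tool frame: the origin (TCP) lies at the very end of the fingers, on their centre line; the grasp point (between the pads) lies 19 mm behind it; x points along the fingers, y is the direction in which the jaws open and shut, and the axes are right-handed (so a half turn about x gives the same grasp; the last joint's range is limited). The gripper opens to 85 mm and grips with 20 to 120 N. Pads are 22 mm wide; open, the fingers measure 114 mm over their backs; the gripper's body (76 mm by 85 mm) begins 54 mm behind the grasp point. The pads swing forward as they close: fully open they stand 13 mm farther back than shut.
Start: joints at [63.805, 7.471, 85.268, -0, 87.261, -4.893], TCP at [217.955, 559.018, 231.292] pointing down, gripper open.
Joint ranges: [-169.43, 169.43], [-51.17, 129.36], [1.28, 143.12], [-76.62, 256.62], [0, 156.53], [-152.29, 152.29]. Speed limits (degrees/s): [136.94, 136.94, 159.86, 180, 180, 180].

### API

Orientations are given as [roll, pitch, yaw] about the fixed x, y, z axes, in that order (R = Rz(yaw) Ry(pitch) Rx(roll)).
In Python, from bench import sensors, snapshot, r gives the robot as it stands. The module is installed in compiled form; this text tells all that it offers.
- The arm moves only by the tool drive_tool, never from a script. Its argument "moves" is one flat list of numbers, 6 for each row, row after row: the shift along the tool's x, y, z in cm, then the turn, a rotation vector about the tool's x, y, z in degrees. In form: [tx, ty, tz, wx, wy, wz, tx, ty, tz, wx, wy, wz, ...]. A call has 1 to 20 rows; each row shifts and turns the commanded pose from where the row before left it, along the tool's axes as they then stand; what a row does not reach is not made up. A row lasts 1/12 s, in which the tool goes at most 41.7 mm and 7.16 degrees, less where a joint would pass 70% of its speed; a pose out of reach is approached as far as the arm can. A call with a gripper value outside its range is refused whole. "hand" is the finger opening in cm, from 0 to 8.54, set as the call begins (left out, the last holds). The fingers move at their own pace and stop on an object; "grip_force" is the grip in N (left out, the last holds). Time passes only in rows, so rows that do not move let the fingers close. It gives the time, the measured TCP pose, the force and the opening at its end, in the units of the state.
- sensors.sense(): the state, without advancing time (a new reading comes with each control period).
- snapshot(name): name is "scene" or "top"; returns a dict with "image" (400x640x3 uint8, red, green, blue), "z_map" (400x640 float32, mm along the optical axis (not along the pixel's ray), 0 where there is no reading), "camera_matrix" (3x3 intrinsics, pixels), "eye" and "orientation" of the camera in the world. Camera axes: x right, y down, z forward; pixel columns grow to the right and rows downward; lengths in mm; the calibration is good to about 2 mm. A picture is of the moment at which its call begins.
- r.hand_in(): hands the job in, once; it reports no verdict.
The state is a dict: "time": time; "joint_pos": joint angles; "qd": joint speeds; "joint_efforts": joint torques, N m; "tool_pos": TCP position; "tcp_rot": TCP orientation; "ft_force": force on the tool from outside, world axes, zero at the start; "wrist_torque": the same for the moment, N m; "finger_gap": finger opening in mm.
Only numpy, scipy, OpenCV 4.12 (cv2) and the standard library are available. Lean on these libraries where they do the work, as an engineer would, in place of code of your own. Each camera call takes 0.05 s, during which the arm holds its last target.

### The job

Clear the green tile chips off the tray: first swing the chip box's lid right back until it leans on its stop and stays open, then lay the wooden block flat across the closed end of the tray, behind the chips, and push every chip along the deck and over the lip into the box with it. Leave the block lying flat across the deck and shut the lid again, without picking any chip up or disturbing the tile bundles, spray bottle and tally book round about.

Things in the scene. Friction and masses are not known exactly. Their poses are not given: they have to be found in the camera images.
- tray: Plywood tray fixed in front of the robot, 153x442x74. Origin: on the table, mid width, under the lip where the grey deck ends. Tray x: across (about world +x); tray y: along, from closed end to chip box (about world +y). Deck at z 60, from y -300 (end board) to 0 (lip), 133 wide between side boards that rise 14 above it. A 209 high crate stands behind, from world x = 0.518 on
- box_floor (a point): Middle of the floor of the chip box, the well beyond the lip: tray y 0 to 122, 133 wide between the side boards (tops at z 74), its floor at z 9, 51 below the deck; far wall up to z 53. Axes as the tray's
- lid (a joint): Hinge of the aluminium lid (129x116x5, 0.2 kg) of the box. Axis along tray x at tray y 122, z 60, the box's far end. 0: shut, flush with the deck; grows as the free edge (3 from the lip) rises and swings away from the deck; 1.57 upright; 1.8 leaning on its stop. Let go beyond 1.62 it falls back onto the stop; below 1.45 it falls shut; both slowly. Lifting takes about 2 N at the handle
- lid_handle (a point): Middle of the lid's dark round handle bar, 10 thick, 80 long along tray x, on two posts; 108 from the hinge axis along the lid, 38 off its outer face. Lid shut: at tray y 14, z 98 (33 clear under the bar). Lid fully open: at tray y 184, z 157, beyond the lid, whose free edge is then at tray y 149, z 176
- block: Plain wooden block, 58 (its x) x 125 (its y) x 30 high, 0.13 kg, origin at the centre of its underside. It starts flat on the table to the right of the tray, long side pointing roughly away from the robot. Laid across the tray it spans the deck between the side boards with 4 to spare at each end. Grasp it across the 58
- chip1: Loose chip of green tile, about 33 x 25 and 6 thick, 12 g, origin in its underside; it starts flat on the tray's deck, at tray y between -150 and -35
- chip2: Another such chip, of other outline, on the deck
- chip3: Another such chip, of other outline, on the deck
- chip4: Another such chip, of other outline, on the deck
- chip5: Another such chip, of other outline, on the deck
- spray: Bystander: white trigger spray bottle, 262 tall, standing behind the tray
- bundle1: Bystander: banded bundle of green tiles, 49x72x34, behind the tray
- bundle2: Bystander: second banded bundle of green tiles, 49x72x34, beside the first
- book: Bystander: tally book with brown cover, 148x109x13, lying to the right of the block

How it is judged (in metres and radians):
On the way, in this order (a step that is already met when the one before it is completed fails the run):
1. the lid has been swung right back onto its stop and stays there (value of joint lid above 1.7 rad), for 0.3 s.
2. the block lies flat across the deck at the closed end, behind the chips (z of block in the frame of tray between 0.054 and 0.066 m and x of block in the frame of tray between -0.012 and 0.012 m and angle between block's own z axis and vertical below 0.1 rad and y of block in the frame of tray below -0.19 m), for 0.1 s.
3. the block has been run flat along the deck up to the lip and all five chips are in the box (z of block in the frame of tray between 0.054 and 0.066 m and x of block in the frame of tray between -0.012 and 0.012 m and angle between block's own z axis and vertical below 0.1 rad and y of chip1 in the frame of tray between 0 and 0.125 m and z of chip1 in the frame of tray between 0 and 0.05 m and x of chip1 in the frame of tray between -0.068 and 0.068 m and y of chip2 in the frame of tray between 0 and 0.125 m and z of chip2 in the frame of tray between 0 and 0.05 m and x of chip2 in the frame of tray between -0.068 and 0.068 m and y of chip3 in the frame of tray between 0 and 0.125 m and z of chip3 in the frame of tray between 0 and 0.05 m and x of chip3 in the frame of tray between -0.068 and 0.068 m and y of chip4 in the frame of tray between 0 and 0.125 m and z of chip4 in the frame of tray between 0 and 0.05 m and x of chip4 in the frame of tray between -0.068 and 0.068 m and y of chip5 in the frame of tray between 0 and 0.125 m and z of chip5 in the frame of tray between 0 and 0.05 m and x of chip5 in the frame of tray between -0.068 and 0.068 m and y of block in the frame of tray above -0.08 m), for 0.05 s.
At the end, for the whole second after the job is handed in: All five chips lie in the chip box (below the lip, within its walls), the lid is shut (within 0.06 rad), and the block lies flat (within 0.1 rad) and still across the deck, between the closed end and the lip (value of joint lid below 0.06 rad and y of chip1 in the frame of tray between 0 and 0.125 m and z of chip1 in the frame of tray between 0 and 0.05 m and x of chip1 in the frame of tray between -0.068 and 0.068 m and y of chip2 in the frame of tray between 0 and 0.125 m and z of chip2 in the frame of tray between 0 and 0.05 m and x of chip2 in the frame of tray between -0.068 and 0.068 m and y of chip3 in the frame of tray between 0 and 0.125 m and z of chip3 in the frame of tray between 0 and 0.05 m and x of chip3 in the frame of tray between -0.068 and 0.068 m and y of chip4 in the frame of tray between 0 and 0.125 m and z of chip4 in the frame of tray between 0 and 0.05 m and x of chip4 in the frame of tray between -0.068 and 0.068 m and y of chip5 in the frame of tray between 0 and 0.125 m and z of chip5 in the frame of tray between 0 and 0.05 m and x of chip5 in the frame of tray between -0.068 and 0.068 m and z of block in the frame of tray between 0.054 and 0.066 m and x of block in the frame of tray between -0.012 and 0.012 m and angle between block's own z axis and vertical below 0.1 rad and y of block in the frame of tray between -0.28 and -0.02 m and linear speed of block below 0.02 m/s); the robot touches nothing.
It fails at once if a chip is lifted more than 60 mm above the deck (height (world z) of any of chip1, chip2, chip3, chip4, chip5 above 0.12 m).
It fails at once if a bystander is moved more than 30 mm (distance of any of spray, bundle1, bundle2, book from where it was at the start of the episode above 0.03 m).
It also fails if it takes over 72 s, if anything falls off the work surface, if the arm or the gripper's body presses on something with over 40 N, if the wrist force passes 120 N, or if a joint passes its speed limit or range.

## Working session

There is one attempt and no reset: what is moved stays moved. The work goes in short steps, Python scripts to look and compute and a tool call to move; the robot and the scene stay as the last step left them, time stands still between calls to the robot, and variables do not carry over. Pictures are saved under pics/ and viewed, and the job is handed in when it is done.

Besides the shell and the picture viewer there is one more tool, called after ">>>" as name(argument=value, ...) on one line, values as JSON. drive_tool: Moves the arm, as the interface text tells. Its arguments: {"type":"object","properties":{"moves":{"type":"array","items":{"type":"number"}},"hand":{"type":"number"},"grip_force":{"type":"number"}},"required":["moves"]}

```bash
mkdir -p pics; python3 - <<'E'
from bench import sensors, snapshot, r
import cv2,numpy as np,pickle
print(sensors.sense())
for n in("scene","top"):
    s=snapshot(n); print(n,s["camera_matrix"],s["eye"],s["orientation"])
    cv2.imwrite(f"pics/{n}0.png",s["image"][:,:,::-1]); pickle.dump(s,open(f"{n}0.pkl","wb"))
E
```

```text
{'time': 0.0, 'joint_pos': array([ 6.38044907e+01,  7.51513001e+00,  8.53305580e+01,  1.51965553e-03,
        8.72604077e+01, -4.89193267e+00]), 'qd': array([ 0.0429859 ,  0.02854848, -0.04733953,  0.07184241, -0.05920434,
        0.00546451]), 'joint_efforts': array([-3.30623980e-04, -5.69397497e+01, -5.00554168e+01, -2.40502668e-04,
        1.45631892e-02, -5.41527015e-05]), 'tool_pos': array([217.70070431, 558.52092029, 230.23193873]), 'tcp_rot': array([ -95.71153855,   89.89389352, -117.0151892 ]), 'ft_force': array([0.39494603, 0.12008596, 0.3166876 ]), 'wrist_torque': array([-0.05503632,  0.01935809,  0.02059926]), 'finger_gap': 85.30975946445862}
scene [[455.63089062   0.         320.54691707]
 [  0.         455.63089062 197.45152227]
 [  0.           0.           1.        ]] [-630.08552024 -923.01070646 1119.74557996] [-126.4195671     0.78822061  -53.01879633]
top [[520.62849127   0.         319.26311982]
 [  0.         520.62849127 205.34828812]
 [  0.           0.           1.        ]] [ 269.10956165  -81.66842005 1704.30913244] [-172.21403718    1.24482481  -91.44498235]
```

View pics/scene0.png

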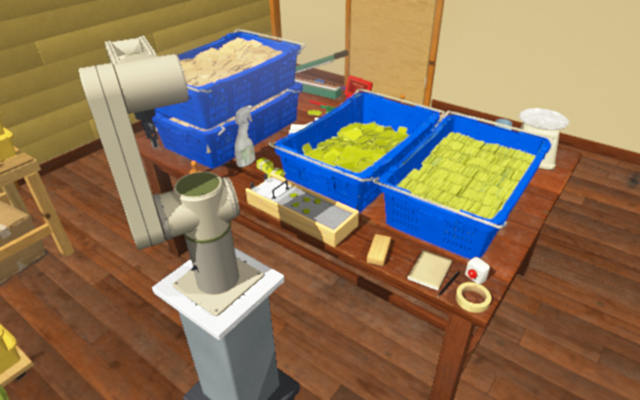

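View pics/top0.png

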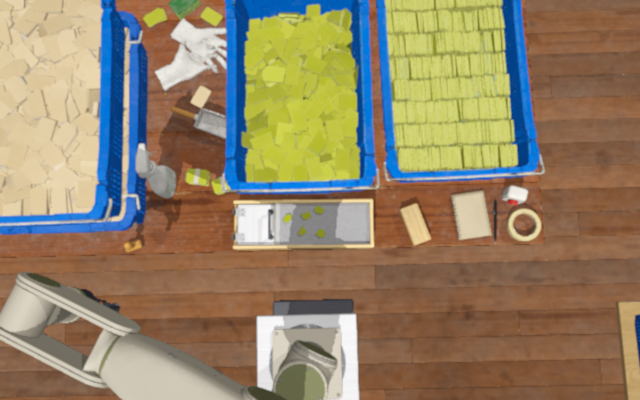

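The scene view shows the tray at about (300,210), block (379,249) and book (432,270). In the top view the tray spans cols 233–374, rows 200–248, with the lid and handle on the left (~col 268). The block is at (415,224), and the chips are around (285–322, 210–236). Next I'll measure them.

```bash
cat > h.py <<'E'
import numpy as np,cv2,pickle
from scipy.spatial.transform import Rotation as Ro
def rpy(o): return Ro.from_euler('xyz',o,degrees=True).as_matrix()
def ray(s,u,v):
    K=s["camera_matrix"];d=np.array([(u-K[0,2])/K[0,0],(v-K[1,2])/K[1,1],1.]);return rpy(s["orientation"])@d
def plane(s,u,v,z):
    e=np.array(s["eye"]);d=ray(s,u,v);return e+d*(z-e[2])/d[2]
def cloud(s):
    K=s["camera_matrix"];v,u=np.mgrid[0:400,0:640];Z=s["z_map"]
    P=np.stack([(u-K[0,2])/K[0,0]*Z,(v-K[1,2])/K[1,1]*Z,Z],-1)@rpy(s["orientation"]).T+np.array(s["eye"])
    P[Z==0]=np.nan;return P
def load(n): return pickle.load(open(n,"rb"))
E
python3 - <<'E'
from h import *
for n in("top","scene"):
    s=load(n+"0.pkl");P=cloud(s);im=s["image"]
    if n=="top":
        c=im[190:260,225:535];cv2.imwrite("pics/topz.png",cv2.resize(c[:,:210],None,fx=3.8,fy=3.8,interpolation=cv2.INTER_CUBIC)[:,:,::-1])
        for v in range(196,254,4): print(v,[int(P[v,u,2]) for u in range(230,380,8)])
        for v in range(200,250,4): print(v,[int(P[v,u,2]) for u in range(396,436,3)])
        print(P[224,415],P[224,304])
    else:
        c=im[160:280,230:400];cv2.imwrite("pics/scz.png",cv2.resize(c,None,fx=4.6,fy=4.6,interpolation=cv2.INTER_CUBIC)[:,:,::-1])
E
```

```text
196 [-2, 9, -1, 0, -1, 0, -2, 5, -7, -1, 0, 3, -1, 4, -9, 0, -4, 0, -8]Traceback (most recent call last):
  File "<stdin>", line 6, in <module>
ValueError: cannot convert float NaN to integer
```

```bash
python3 -c "
from h import *
for n,p in(('top',(415,224)),('scene',(379,249))):
  s=load(n+'0.pkl');P=cloud(s);print(P[p[1],p[0]],s['image'][p[1],p[0]])"
```

```text
[ 429.95759369 -358.01203856   27.29740302] [231 204 149]
[ 416.38034494 -370.66084154   32.45026667] [242 209 121]
```

View pics/topz.png

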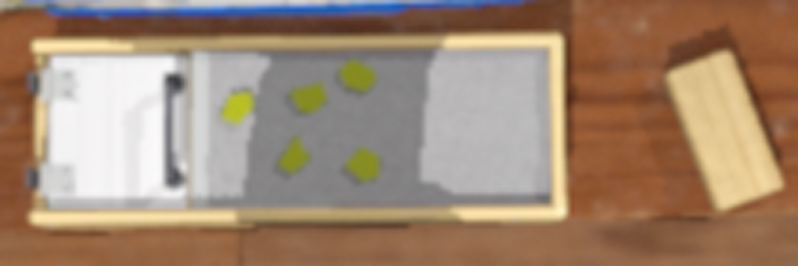

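The zoomed top view shows the tray outline with corners (32,40), (565,33), (567,217) and (30,225). The lip is at about x=190, the handle at x≈173 with y 75–185, and the block is tilted at (725,130). I'll fit all of these numerically, using both views.

```bash
python3 - <<'E'
from h import *
R={}
for n in("top","scene"):
    s=load(n+"0.pkl");P=cloud(s);im=s["image"]
    if n=="scene":
        c=im[160:280,230:400];cv2.imwrite("pics/scz.png",cv2.resize(c,None,fx=4.6,fy=4.6,interpolation=cv2.INTER_CUBIC)[:,:,::-1])
    hsv=cv2.cvtColor(im,cv2.COLOR_RGB2HSV)
    wood=((hsv[:,:,0]>12)&(hsv[:,:,0]<32)&(hsv[:,:,1]>60)&(hsv[:,:,2]>150))
    X,Y,Z=P[...,0],P[...,1],P[...,2]
    with np.errstate(all='ignore'):
        reg=(X>330)&(X<510)&(Y>-450)&(Y<-280)&(Z>-15)&(Z<60)
        m=(wood&reg).astype(np.uint8)
        k,l,st,ce=cv2.connectedComponentsWithStats(m)
        i=1+np.argmax(st[1:,4]);m=l==i
        print(n,"block",m.sum(),np.nanmedian(P[m],0),st[i])
        vs,us=np.nonzero(m)
        for z in (30,):
            Q=np.array([plane(s,u,v,z)[:2] for u,v in zip(us,vs)],np.float32)
            print(cv2.minAreaRect(Q))
        reg=(X>330)&(X<510)&(Y>-290)&(Y<240)&(Z>64)&(Z<84)
        m=wood&reg
        vs,us=np.nonzero(m)
        Q=np.array([plane(s,u,v,74)[:2] for u,v in zip(us,vs)],np.float32)
        print(n,"rim",len(Q),np.nanmedian(Z[m]),cv2.minAreaRect(Q),cv2.boxPoints(cv2.minAreaRect(Q)).round(1).tolist())
        reg=(X>330)&(X<510)&(Y>-290)&(Y<240)
        dark=(im.max(2)<95)&reg
        vs,us=np.nonzero(dark&(Z>85));print("handle",len(us),np.median(P[vs,us],0) if len(us) else 0)
        g=(hsv[:,:,0]>25)&(hsv[:,:,0]<40)&(hsv[:,:,1]>170)&reg
        k,l,st,ce=cv2.connectedComponentsWithStats(g.astype(np.uint8))
        for i in range(1,k):
            if st[i,4]>8: print("chip",ce[i].round(1),st[i,4],plane(s,*ce[i],66).round(0),np.nanmedian(Z[l==i]).round(0))
E
```

```text
top block 819 [ 425.46373387 -359.7915369    27.8993658 ] [400 203  43  44 819]
((413.5377502441406, -363.0959167480469), (167.61317443847656, 84.42881774902344), 28.464597702026367)
top rim 905 72.95555015465811 ((436.5727233886719, 1.064361572265625), (440.0697021484375, 152.24594116210938), 89.1148910522461) [[357.1000061035156, -217.8000030517578], [509.29998779296875, -220.10000610351562], [516.0999755859375, 219.89999389648438], [363.8999938964844, 222.1999969482422]]
handle 10 [475.49382969 101.08582789 100.1441463 ]
chip [318.6 209.6] 28 [480. -49.  66.] 65.0
chip [305.9 215.3] 26 [463.  -9.  66.] 65.0
chip [287.1 217.5] 27 [458.  51.  66.] 66.0
chip [301.9 230.9] 19 [414.   5.  66.] 66.0
chip [320.5 233. ] 31 [406. -53.  66.] 66.0
scene block 541 [ 414.54309395 -365.65813005   27.90647743] [366 234  25  32 541]
((415.4456787109375, -366.3686828613281), (154.1507110595703, 63.1326789855957), 19.545244216918945)
scene rim 547 71.19372746635418 ((428.79931640625, -6.620758056640625), (445.7470397949219, 162.2946319580078), 89.82067108154297) [[347.0, -229.1999969482422], [509.20001220703125, -229.6999969482422], [510.6000061035156, 216.0], [348.29998779296875, 216.5]]
handle 3 [477.65249978 101.27222903  95.80033976]
chip [293.2 194.8] 13 [453.  46.  66.] 64.0
chip [306.  199.1] 14 [460. -13.  66.] 65.0
chip [317.1 200.6] 17 [478. -54.  66.] 65.0
chip [295.2 204.2] 12 [411.  -0.  66.] 66.0
chip [305.9 210.7] 16 [403. -58.  66.] 65.0
```

View pics/scz.png

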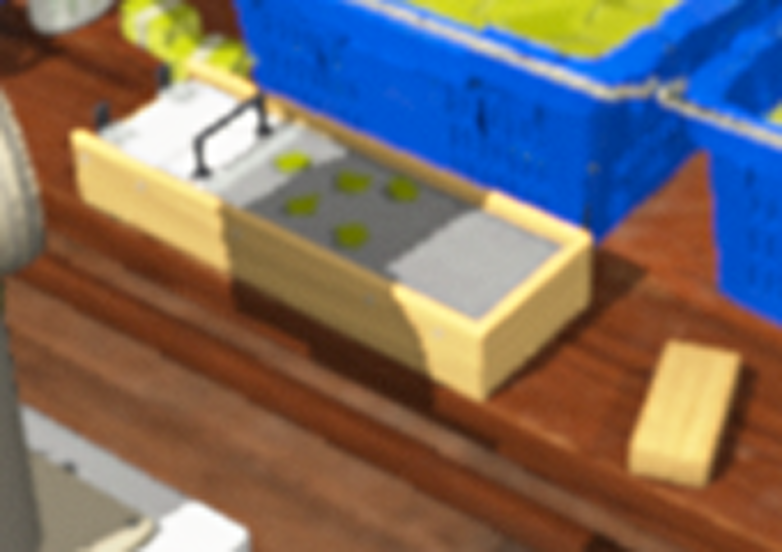

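```bash
python3 - <<'E'
from h import *
st={'top':[(667,75),(733,50),(783,187),(718,211)],'scene':[(670,342),(741,352),(707,487),(630,474)]}
for n,f,o in(("top",3.8,(225,190)),("scene",4.6,(230,160))):
    s=load(n+"0.pkl");P=cloud(s)
    im=s["image"];hsv=cv2.cvtColor(im,cv2.COLOR_RGB2HSV)
    x0,y0=(o[0]+165,o[1]) if n=="top" else (350,215)
    g=im[y0:y0+70,x0:x0+60]
    g=cv2.resize(g,None,fx=8,fy=8,interpolation=cv2.INTER_CUBIC)
    if n=="scene": cv2.imwrite("pics/sb.png",g[:,:,::-1])
    m=cv2.inRange(g,(200,165,90),(255,255,190))
    m=cv2.morphologyEx(m,cv2.MORPH_OPEN,np.ones((31,31)))
    c=max(cv2.findContours(m,0,2)[0],key=cv2.contourArea).reshape(-1,2)
    Q=np.array([plane(s,x0+(a+.5)/8-.5,y0+(b+.5)/8-.5,30)[:2] for a,b in c],np.float32)
    r=cv2.minAreaRect(Q);print(n,r)
# tray rim outer edges, top: manual corners & scene
s=load("top0.pkl")
for q in[(32,40),(565,33),(567,217),(30,225),(173,75),(173,185)]:
    u,v=225+q[0]/3.8-.5+.13,190+q[1]/3.8-.5+.13;print('top',q,plane(s,u,v,98 if q[0]==173 else 74).round(1))
s=load("scene0.pkl")
for q,z in[((72,133),74),((482,332),74),((592,236),74),((193,60),74),((201,135),98),((261,97),98)]:
    u,v=230+q[0]/4.6-.5+.1,160+q[1]/4.6-.5+.1;print('scene',q,plane(s,u,v,z).round(1))
from bench import sensors
d=sensors.sense();R=rpy(d['tcp_rot']);print(R.round(3))
P=cloud(load("top0.pkl"))
for v in range(165,200,5): print(v,[tuple(np.nan_to_num(P[v,u]).astype(int)) for u in range(150,232,10)])
E
```

```text
top ((430.3141784667969, -358.4070129394531), (123.5495376586914, 57.27760314941406), 18.2783260345459)
scene ((418.546875, -365.9169006347656), (145.84703063964844, 57.69424057006836), 19.089616775512695)
top (32, 40) [517.3 221.6  74. ]
top (565, 33) [ 510.5 -223.2   74. ]
top (567, 217) [ 357.8 -218.9   74. ]
top (30, 225) [362.9 223.6  74. ]
top (173, 75) [481.3 101.1  98. ]
top (173, 185) [391.  102.2  98. ]
scene (72, 133) [365.4 220.6  74. ]
scene (482, 332) [ 360.2 -220.    74. ]
scene (592, 236) [ 508.6 -222.9   74. ]
scene (193, 60) [513.  212.5  74. ]
scene (201, 135) [404.6 103.6  98. ]
scene (261, 97) [477.8  99.4  98. ]
[[-0.001  0.363  0.932]
 [-0.002  0.932 -0.363]
 [-1.    -0.002 -0.   ]]
165 [(np.int64(604), np.int64(436), np.int64(225)), (np.int64(656), np.int64(483), np.int64(-5)), (np.int64(654), np.int64(448), np.int64(-3)), (np.int64(654), np.int64(415), np.int64(-6)), (np.int64(652), np.int64(380), np.int64(-1)), (np.int64(651), np.int64(346), np.int64(-1)), (np.int64(650), np.int64(313), np.int64(-2)), (np.int64(650), np.int64(280), np.int64(-5)), (np.int64(6
[... 1845 characters left out ...]
.int64(58)), (np.int64(567), np.int64(412), np.int64(1)), (np.int64(566), np.int64(378), np.int64(2)), (np.int64(565), np.int64(345), np.int64(0)), (np.int64(565), np.int64(313), np.int64(-4)), (np.int64(557), np.int64(271), np.int64(35)), (np.int64(527), np.int64(205), np.int64(207))]
195 [(np.int64(554), np.int64(513), np.int64(0)), (np.int64(541), np.int64(457), np.int64(68)), (np.int64(547), np.int64(437), np.int64(29)), (np.int64(552), np.int64(414), np.int64(-7)), (np.int64(549), np.int64(378), np.int64(2)), (np.int64(549), np.int64(345), np.int64(0)), (np.int64(546), np.int64(309), np.int64(10)), (np.int64(546), np.int64(278), np.int64(2)), (np.int64(545), np.int64(245), np.int64(1))]
```

```bash
ls pics
```

```text
sb.png
scene0.png
scz.png
top0.png
topz.png
```

Two-view results:

| Item | Measured |
|---|---|
| Tray origin | ≈ (438, 88), yaw ≈ −0.7° |
| Handle | ≈ (438, 101.5, 98), so tray y 14, as the text says |
| Block | ≈ (430, −360), long axis +18.3° from x, 57×124 |

I'll turn the tool so the jaws lie along tray y, then move above the handle.

>>> drive_tool(moves=[0,0,0,-6.9,0,0,0,0,0,-6.9,0,0,0,0,0,-6.8,0,0,0.5,-2.84,1.41,0,0,0,0.5,-2.84,1.41,0,0,0,0.5,-2.84,1.41,0,0,0,0.5,-2.84,1.41,0,0,0,0.5,-2.84,1.41,0,0,0,0.5,-2.84,1.41,0,0,0,0.5,-2.84,1.41,0,0,0,0.5,-2.84,1.41,0,0,0,0.5,-2.84,1.41,0,0,0,0.5,-2.84,1.41,0,0,0,0.5,-2.84,1.41,0,0,0,0.5,-2.84,1.41,0,0,0,0.5,-2.84,1.41,0,0,0,0.5,-2.84,1.41,0,0,0,0.5,-2.84,1.41,0,0,0,0.5,-2.84,1.41,0,0,0], hand=8.5, grip_force=30)

```text
time: 1.68
tool_pos: [438.1, 100.3, 150.8]
tcp_rot: [178.5, 90.0, 177.8]
ft_force: [0.4, -0.3, 1.0]
finger_gap: 85.0
```

>>> drive_tool(moves=[0,0,0,0,0,0,0,0,0,0,0,0])

```text
time: 1.85
tool_pos: [437.8, 100.5, 150.6]
tcp_rot: [-175.1, 89.9, -176.0]
ft_force: [0.3, 0.1, 0.3]
finger_gap: 85.1
```

```bash
cat > look.py <<'E'
import sys
from h import *
from bench import sensors,snapshot
d=sensors.sense();R=rpy(d['tcp_rot']);print(d['time'],d['tool_pos'].round(1),'x',R[:,0].round(3),'y',R[:,1].round(4),'gap',d['finger_gap'].round(1),'F',d['ft_force'].round(1),'q',d['joint_pos'].round(0))
t=sys.argv[1]
for n in("scene","top"):
    s=snapshot(n);pickle.dump(s,open(f"{n}{t}.pkl","wb"))
    c=s["image"][120:290,220:440] if n=="scene" else s["image"][160:270,190:440]
    cv2.imwrite(f"pics/{n}{t}.png",cv2.resize(c,None,fx=3.2,fy=3.2,interpolation=cv2.INTER_CUBIC)[:,:,::-1])
E
python3 look.py 1
```

```text
Traceback (most recent call last):
  File "look.py", line 4, in <module>
    d=sensors.sense();R=rpy(d['tcp_rot']);print(d['time'],d['tool_pos'].round(1),'x',R[:,0].round(3),'y',R[:,1].round(4),'gap',d['finger_gap'].round(1),'F',d['ft_force'].round(1),'q',d['joint_pos'].round(0))
                                                                                                                               ^^^^^^^^^^^^^^^^^^^^^
AttributeError: 'float' object has no attribute 'round'
```

```bash
sed -i "s/d\['finger_gap'\].round(1)/round(d['finger_gap'],1)/" look.py; python3 look.py 1
```

```text
1.85 [437.8 100.5 150.6] x [-0.002 -0.    -1.   ] y [ 1.580e-02  9.999e-01 -1.000e-04] gap 85.1 F [0.3 0.1 0.3] q [  6. -13. 114.   0.  80. -83.]
```

View pics/scene1.png

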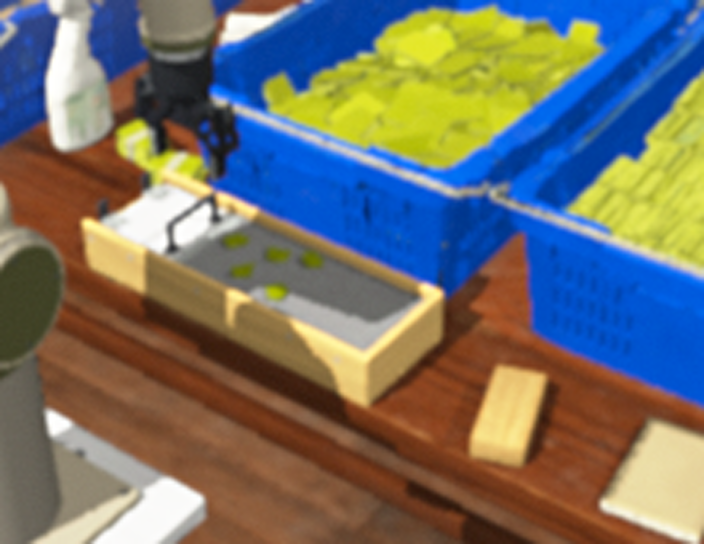

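View pics/top1.png

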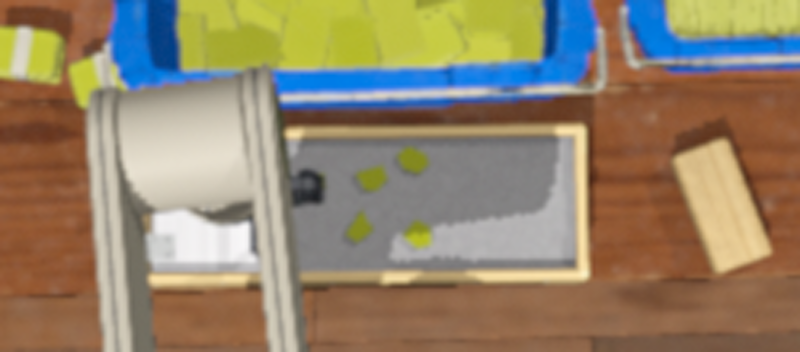

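The gripper is above the handle, and nothing is in its way. Next I'll descend and grip the bar.

>>> drive_tool(moves=[2.5,0,0,0,0,0,2.5,0,0,0,0,0,1.5,0,0,0,0,0,0.6,0,0,0,0,0,0,0,0,0,0,0])

```text
time: 2.37
tool_pos: [436.3, 102.8, 78.8]
tcp_rot: [-175.9, 89.8, -176.4]
ft_force: [-0.8, -0.3, 0.4]
finger_gap: 85.2
```

>>> drive_tool(moves=[0,0,0,0,0,0,0,0,0,0,0,0,0,0,0,0,0,0,0,0,0,0,0,0,0,0,0,0,0,0,0,0,0,0,0,0,0,0,0,0,0,0,0,0,0,0,0,0], hand=0, grip_force=30)

```text
time: 3.03
tool_pos: [438.4, 104.0, 80.9]
tcp_rot: [74.6, 89.8, 73.9]
ft_force: [-0.1, 12.6, 1.3]
finger_gap: 8.9
```

```bash
python3 look.py 2
```

```text
3.0333 [438.4 104.   80.9] x [ 0.001  0.004 -1.   ] y [0.0122 0.9999 0.0042] gap 8.9 F [-0.1 12.6  1.3] q [  7.  -9. 118.   0.  71. -83.]
```

View pics/scene2.png

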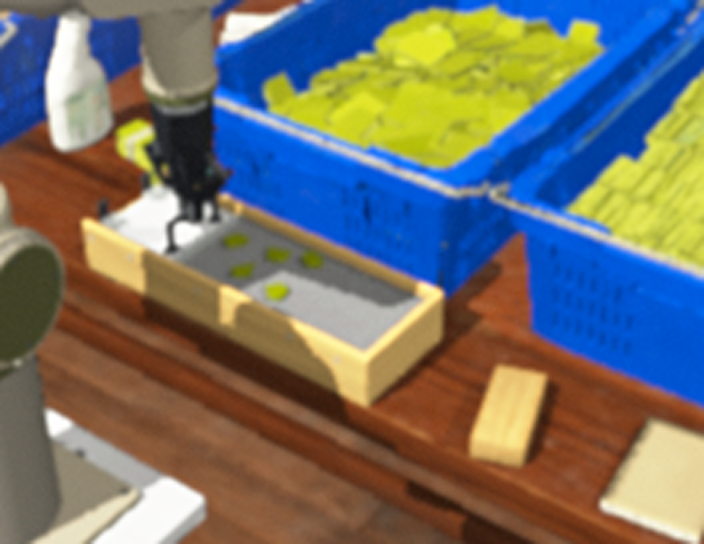

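The bar is gripped: gap 8.9 mm against a 10 mm bar. The bar sits about 3–4 mm further in +y than I had it, so the tray origin is probably nearer y 90. Now I'll work out the arc, with a 20° tool tilt.

```bash
cat > plan.py <<'E'
from h import *
def tool(yaw,tilt=0):
    # tool x down, tool y at world angle yaw; tilt deg about world-x-like horizontal axis (negative = top leans +y)
    a=np.radians(yaw);x=np.array([0,0,-1.]);y=np.array([np.cos(a),np.sin(a),0]);z=np.cross(x,y)
    R=np.stack([x,y,z],1)
    return Ro.from_rotvec(np.radians(tilt)*np.array([np.sin(a),-np.cos(a),0])).as_matrix()@R
def rows(p0,R0,poses):
    out=[];p,R=np.array(p0,float),R0
    for q,S in poses:
        t=R.T@(np.array(q)-p)/10;w=Ro.from_matrix(R.T@S).as_rotvec(degrees=True)
        row=np.r_[t.round(2),w.round(1)];out.append(row)
        p=p+R@row[:3]*10;R=R@Ro.from_rotvec(row[3:],degrees=True).as_matrix()
    print(len(out),"rows; max step",max(np.linalg.norm(o[:3]) for o in out)*10);
    for o in out: print(", ".join(f"{v:g}" for v in o)+",")
    print("end",p.round(1));return out
E
python3 - <<'E'
from plan import *
yaw=89.3;p0=np.array([438.,104.0,80]);ydir=np.array([.0122,.9999,0])
P=[];h0=None
for i,th in enumerate(np.linspace(0,105,19)[1:]):
    f=np.radians(19.4+th);h=np.array([-114.5*np.cos(f),114.5*np.sin(f)])
    if h0 is None: h0=np.array([-108,38.])
    dh=h-h0
    tilt=-20*min(1,th/100)
    S=tool(yaw,tilt)
    bar=p0+np.array([0,0,19.])+ydir*dh[0]+np.array([0,0,1])*dh[1]
    P.append((bar+19*S[:,0],S))
rows(p0,tool(yaw),P)
E
```

```text
18 rows; max step 11.531695452100701
-1.08, 0.4, -0, -0, 0, -1.2,
-1.04, 0.49, -0, 0, 0, -1.1,
-0.99, 0.58, -0, -0, -0, -1.2,
-0.94, 0.65, -0, 0, 0, -1.2,
-0.88, 0.72, -0, 0, -0, -1.1,
-0.82, 0.8, -0, 0, -0, -1.2,
-0.74, 0.86, -0, 0, 0, -1.2,
-0.67, 0.91, -0, 0, -0, -1.1,
-0.59, 0.97, -0, 0, -0, -1.2,
-0.5, 1.01, -0, 0, -0, -1.2,
-0.42, 1.05, -0, 0, 0, -1.1,
-0.33, 1.08, -0, 0, -0, -1.2,
-0.24, 1.1, -0, 0, 0, -1.2,
-0.14, 1.12, -0, 0, -0, -1.1,
-0.05, 1.12, -0, 0, 0, -1.2,
0.05, 1.13, -0, 0, -0, -1.2,
0.14, 1.12, -0, 0, 0, -1.1,
0.23, 1.13, -0, 0, 0, -0.2,
end [440.  270.2 137.7]
```

>>> drive_tool(moves=[-1.08,0.6,0,0,0,-1.2,-1.04,0.59,0,0,0,-1.1,-0.99,0.58,0,0,0,-1.2,-0.94,0.65,0,0,0,-1.2,-0.88,0.72,0,0,0,-1.1,-0.82,0.8,0,0,0,-1.2,-0.74,0.86,0,0,0,-1.2,-0.67,0.91,0,0,0,-1.1])

```text
time: 3.8
tool_pos: [439.4, 161.7, 149.4]
tcp_rot: [-89.4, 80.4, -90.2]
ft_force: [-0.9, -8.4, 8.0]
finger_gap: 8.8
```

```bash
python3 look.py 3
```

```text
3.8 [439.4 161.7 149.4] x [-0.001 -0.166 -0.986] y [ 0.0138  0.986  -0.1662] gap 8.8 F [-0.9 -8.4  8. ] q [ 21.  -6. 108.  -9.  81. -67.]
```

View pics/scene3.png

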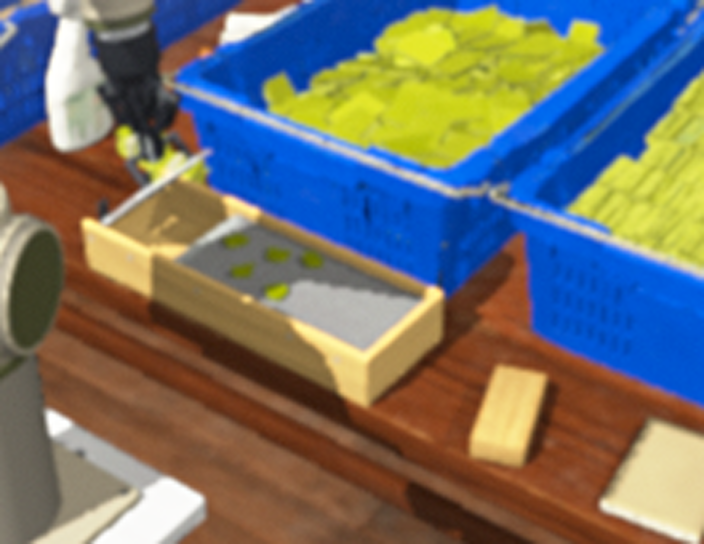

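The lid is about halfway up, with its free edge at roughly (207,153) in the crop, and the forces are small. I'll carry on over to the stop.

>>> drive_tool(moves=[-0.59,0.9,0,0,0,-1.2,-0.5,1.01,0,0,0,-1.2,-0.42,1.05,0,0,0,-1.1,-0.33,1.08,0,0,0,-1.2,-0.24,1.1,0,0,0,-1.2,-0.14,1.12,0,0,0,-1.1,-0.05,1.12,0,0,0,-1.2,0.05,1.13,0,0,0,-1.2,0.14,1.0,0,0,0,-1.1,0,0,0,0,0,0])

```text
time: 4.73
tool_pos: [440.9, 261.2, 144.5]
tcp_rot: [-89.6, 70.2, -90.2]
ft_force: [3.6, 1.7, 3.8]
finger_gap: 8.5
```

```bash
python3 look.py 4
```

```text
4.7333 [440.9 261.2 144.5] x [-0.001 -0.339 -0.941] y [ 0.0107  0.9408 -0.3387] gap 8.5 F [3.6 1.7 3.8] q [ 36.  10.  94. -16.  88. -51.]
```

View pics/scene4.png

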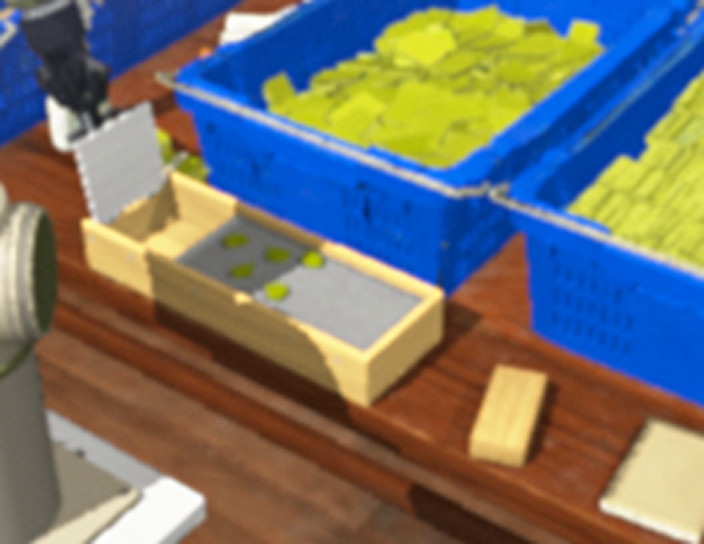

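The lid is well past upright, at about 1.73 rad by the bar position. I'll nudge it onto the stop, open to 30 mm and back out along the tool axis.

>>> drive_tool(moves=[0.15,0.4,0,0,0,0,0.15,0.4,0,0,0,0,0,0,0,0,0,0])

```text
time: 5.08
tool_pos: [441.1, 267.2, 140.5]
tcp_rot: [-89.5, 70.4, -90.2]
ft_force: [1.3, 5.3, 8.2]
finger_gap: 8.8
```

>>> drive_tool(moves=[0,0,0,0,0,0,0,0,0,0,0,0,0,0,0,0,0,0,0,0,0,0,0,0], hand=3.0)

```text
time: 5.42
tool_pos: [439.5, 265.3, 138.4]
tcp_rot: [-90.2, 70.2, -90.9]
ft_force: [0.4, 0.5, -0.6]
finger_gap: 30.1
```

>>> drive_tool(moves=[-1,0,0,0,0,0,-1.5,0,0,0,0,0,-2,0,0,0,0,0,-3,0,0,0,0,0,-3,0,0,0,0,0])

```text
time: 5.83
tool_pos: [439.8, 301.3, 238.6]
tcp_rot: [-90.3, 70.1, -91.0]
ft_force: [-0.1, -1.1, 0.2]
finger_gap: 30.0
```

```bash
python3 look.py 5
```

```text
5.8333 [439.8 301.3 238.6] x [-0.006 -0.34  -0.94 ] y [ 0.0114  0.9404 -0.3398] gap 30.0 F [-0.1 -1.1  0.2] q [ 39.  10.  84. -15.  99. -51.]
```

View pics/scene5.png

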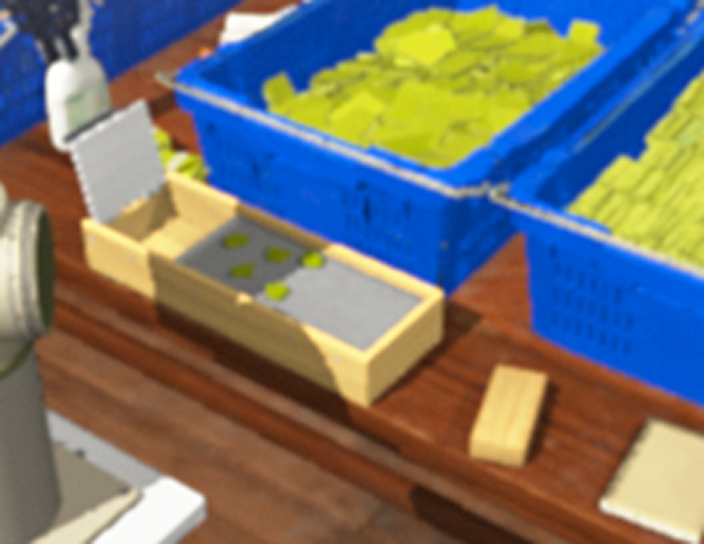

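View pics/top5.png

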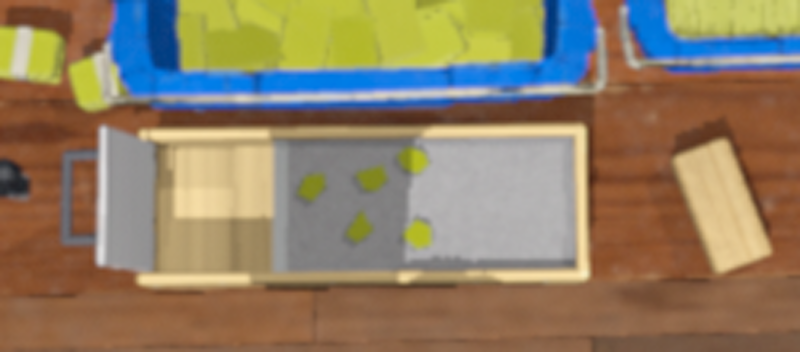

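The lid leans on its stop at about 1.8 rad; in the top crop the handle is at (67,195). Nothing else has moved. Next I'll refine the block in the scene view and plan the traverse.

```bash
python3 - <<'E'
from plan import *
s=load("scene5.pkl");c=s["image"][225:270,360:400]
cv2.imwrite("pics/sb5.png",cv2.resize(c,None,fx=14,fy=14,interpolation=cv2.INTER_CUBIC)[:,:,::-1])
s=load("top5.pkl");x0,y0=390,195
g=cv2.resize(s["image"][y0:y0+60,x0:x0+60],None,fx=8,fy=8,interpolation=cv2.INTER_CUBIC)
m=cv2.morphologyEx(cv2.inRange(g,(200,165,90),(255,255,190)),cv2.MORPH_OPEN,np.ones((31,31)))
c=max(cv2.findContours(m,0,2)[0],key=cv2.contourArea).reshape(-1,2)
print(cv2.minAreaRect(np.array([plane(s,x0+(a+.5)/8-.5,y0+(b+.5)/8-.5,30)[:2] for a,b in c],np.float32)))
p0=np.array([439.8,301.3,238.6]);P=[];e=np.array([429,-358,150.])
N=28
for i in range(1,N+1):
    f=i/N;q=p0+(e-p0)*f;q[2]=250 if i<22 else 250-100*(i-21)/7
    P.append((q,tool(89.3-161*max(0,(i-4))/24,-20*max(0,1-i/4))))
rows(p0,tool(89.3,-20),P)
E
```

```text
((430.1809997558594, -358.34698486328125), (122.7016372680664, 56.39970779418945), 18.467615127563477)
28 rows; max step 27.612497170665314
-0.27, -2.6, -0.01, -0, -0, 5,
0.61, -2.28, -0.01, -0, -0, 5,
0.41, -2.32, -0.01, -0, 0, 5,
0.21, -2.34, -0.01, -0, 0, 5,
-0, -2.36, -0.01, 6.7, -0, -0,
-0, -2.34, 0.27, 6.7, -0, -0,
-0, -2.29, 0.53, 6.7, -0, -0,
-0, -2.22, 0.8, 6.7, -0, -0,
-0, -2.1, 1.05, 6.7, -0, -0,
-0, -1.97, 1.3, 6.8, -0, -0,
-0, -1.8, 1.51, 6.7, -0, -0,
-0, -1.62, 1.72, 6.7, -0, -0,
-0, -1.4, 1.89, 6.7, -0, -0,
-0, -1.17, 2.04, 6.7, -0, -0,
-0, -0.93, 2.17, 6.7, -0, -0,
-0, -0.66, 2.26, 6.7, -0, -0,
-0, -0.4, 2.32, 6.7, -0, -0,
-0, -0.13, 2.35, 6.7, -0, -0,
-0, 0.15, 2.35, 6.7, -0, 0,
-0, 0.43, 2.32, 6.7, -0, 0,
-0, 0.69, 2.25, 6.7, -0, 0,
1.43, 0.95, 2.15, 6.8, -0, 0,
1.42, 1.19, 2.03, 6.7, -0, 0,
1.43, 1.43, 1.87, 6.7, -0, 0,
1.43, 1.64, 1.7, 6.7, -0, 0,
1.43, 1.82, 1.49, 6.7, -0, 0,
1.43, 1.98, 1.27, 6.7, -0, 0,
1.43, 2.12, 1.03, 6.7, -0, 0,
end [ 429. -358.  150.]
```

View pics/sb5.png

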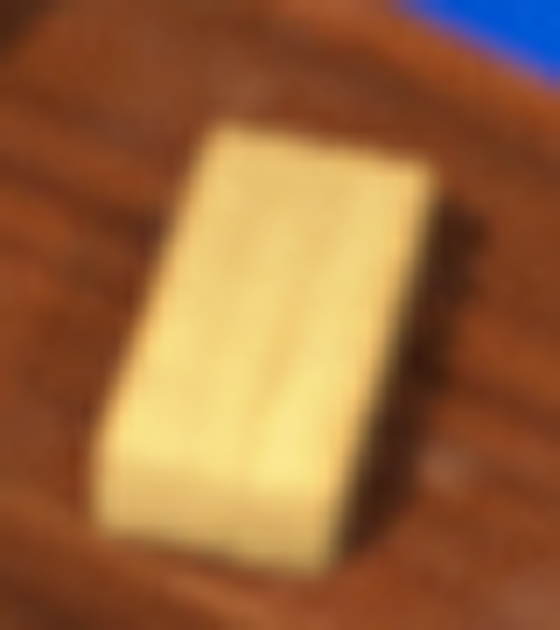

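In this crop the block's top-face corners are (213,125), (437,162), (338,497) and (103,458). I'll traverse now.

>>> drive_tool(moves=[-0.27,-2.6,-0.01,0,0,5,0.61,-2.28,-0.01,0,0,5,0.41,-2.32,-0.01,0,0,5,0.21,-2.34,-0.01,0,0,5,0,-2.36,-0.01,6.7,0,0,0,-2.34,0.27,6.7,0,0,0,-2.29,0.53,6.7,0,0,0,-2.22,0.8,6.7,0,0,0,-2.1,1.05,6.7,0,0,0,-1.97,1.3,6.8,0,0,0,-1.8,1.51,6.7,0,0,0,-1.62,1.72,6.7,0,0,0,-1.4,1.89,6.7,0,0,0,-1.17,2.04,6.7,0,0], hand=8.5)

```text
time: 7.1
tool_pos: [434.6, -29.3, 248.1]
tcp_rot: [157.7, 89.8, 89.6]
ft_force: [-0.3, -0.4, -0.5]
finger_gap: 84.8
```

>>> drive_tool(moves=[0,-0.93,2.17,6.7,0,0,0,-0.66,2.26,6.7,0,0,0,-0.4,2.32,6.7,0,0,0,-0.13,2.35,6.7,0,0,0,0.15,2.35,6.7,0,0,0,0.43,2.32,6.7,0,0,0,0.69,2.25,6.7,0,0,1.43,0.95,2.15,6.8,0,0,1.42,1.19,2.03,6.7,0,0,1.43,1.43,1.87,6.7,0,0,1.43,1.64,1.7,6.7,0,0,1.43,1.82,1.49,6.7,0,0,1.43,1.98,1.27,6.7,0,0,1.43,2.12,1.03,6.7,0,0,0,0,0,0,0,0,0,0,0,0,0,0])

```text
time: 8.43
tool_pos: [428.5, -357.7, 145.3]
tcp_rot: [-87.8, 89.6, 110.4]
ft_force: [-0.1, -0.2, -0.4]
finger_gap: 85.0
```

```bash
python3 look.py 6; python3 -c "
from h import *
s=load('scene5.pkl')
Q=np.array([plane(s,360+a/14-.46,225+b/14-.46,30) for a,b in((213,125),(437,162),(338,497),(103,458))]);print(Q.round(1),Q.mean(0))"
```

```text
8.4333 [ 428.5 -357.7  145.3] x [-0.002  0.006 -1.   ] y [ 0.313  -0.9497 -0.0063] gap 85.0 F [-0.1 -0.2 -0.4] q [-45.   5.  97.   0.  78.  27.]
[[ 480.4 -314.3   30. ]
 [ 501.9 -368.4   30. ]
 [ 381.1 -410.5   30. ]
 [ 359.1 -357.5   30. ]] [ 430.63863368 -362.66704467   30.        ]
```

View pics/scene6.png

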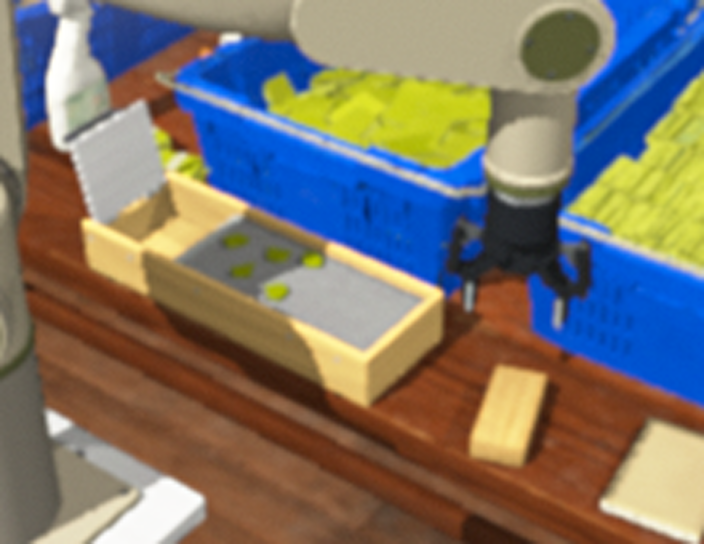

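The two views put the block at about (430.4, −360), which is within tolerance. I'll centre on it and descend to TCP z ≈ 7 so the fingertips stay above the chips later.

>>> drive_tool(moves=[3.5,0.28,-0.12,0,0,0,3.5,0,0,0,0,0,3.5,0,0,0,0,0,2.2,0,0,0,0,0,0.9,0,0,0,0,0,0,0,0,0,0,0,0,0,0,0,0,0])

```text
time: 9.12
tool_pos: [432.5, -359.4, 12.2]
tcp_rot: [-131.2, 89.8, 67.2]
ft_force: [-0.0, 0.1, 0.5]
finger_gap: 84.8
```

```bash
python3 look.py 7
```

```text
9.1167 [ 432.5 -359.4   12.2] x [ 0.001  0.003 -1.   ] y [ 0.3152 -0.949  -0.0021] gap 84.8 F [-0.   0.1  0.5] q [-45.  14. 102.   0.  64.  27.]
```

View pics/scene7.png

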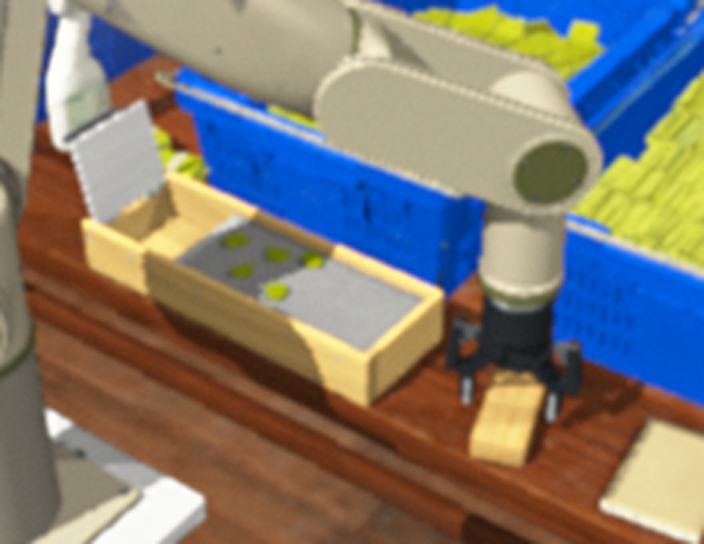

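>>> drive_tool(moves=[0.5,0,0,0,0,0,0,0,0,0,0,0,0,0,0,0,0,0,0,0,0,0,0,0,0,0,0,0,0,0,0,0,0,0,0,0,0,0,0,0,0,0], hand=4.5, grip_force=60)

```text
time: 9.8
tool_pos: [432.3, -359.9, 6.9]
tcp_rot: [-135.8, 89.8, 62.5]
ft_force: [0.4, 0.6, 6.9]
finger_gap: 56.6
```

>>> drive_tool(moves=[-0.5,0,0,0,0,0,-2.5,0,0,0,0,0,-4,0,0,0,0,0,-4,0,0,0,0,0,-2,0,0,0,0,0,0,0,0,0,0,0])

```text
time: 10.3
tool_pos: [434.3, -362.5, 142.8]
tcp_rot: [134.2, 89.5, -27.5]
ft_force: [-0.1, -0.6, -0.8]
finger_gap: 56.8
```

```bash
python3 look.py 8
```

```text
10.3 [ 434.3 -362.5  142.8] x [ 0.007 -0.004 -1.   ] y [ 0.3139 -0.9494  0.0059] gap 56.8 F [-0.1 -0.6 -0.8] q [-45.   5.  97.   0.  77.  27.]
```

View pics/scene8.png

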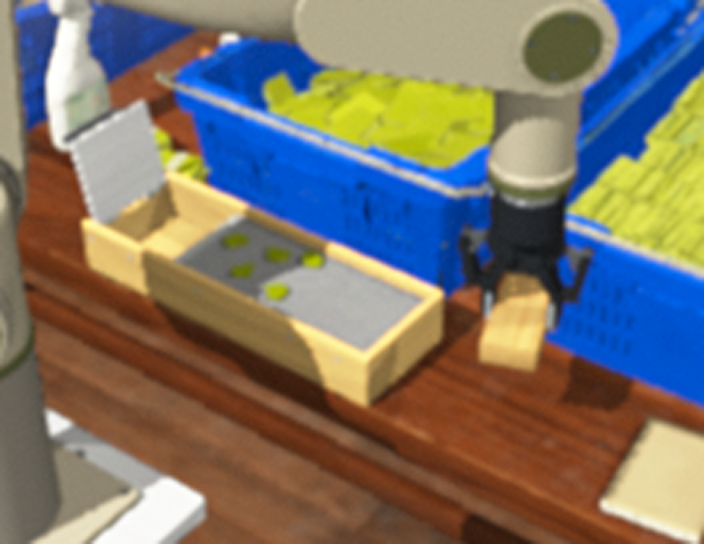

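View pics/top8.png

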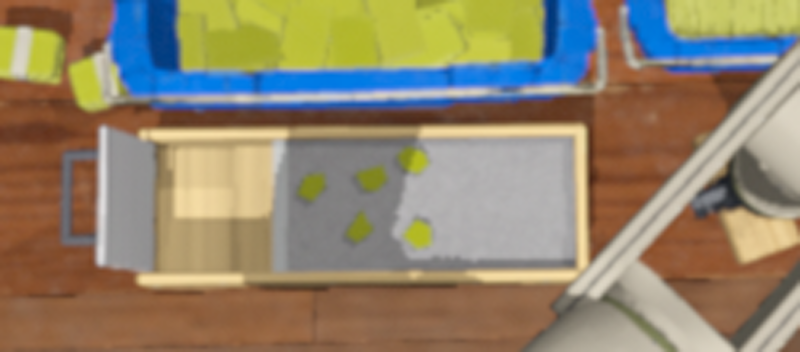

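The block is held (gap 56.8), with its underside about 7 mm below the TCP. Next I'll carry it above the closed end, aligned with the tray, and compare it with the side boards.

```bash
python3 - <<'E'
from plan import *
p0=np.array([434.3,-362.5,142.8]);e=np.array([437.2,-145.5,115]);P=[]
for i in range(1,11): P.append((p0+(e-p0)*i/10,tool(-71.7-19*min(1,i/5))))
rows(p0,tool(-71.7),P)
E
```

```text
10 rows; max step 21.93125623396891
0.28, -2.05, -0.71, 3.8, 0, 0,
0.28, -2.09, -0.57, 3.8, 0, 0,
0.27, -2.13, -0.43, 3.8, 0, 0,
0.28, -2.15, -0.29, 3.8, 0, 0,
0.28, -2.17, -0.15, 3.8, 0, 0,
0.28, -2.17, 0, 0, 0, 0,
0.28, -2.17, -0, 0, 0, 0,
0.27, -2.17, -0, 0, 0, 0,
0.28, -2.17, -0.01, 0, 0, 0,
0.28, -2.17, 0, 0, 0, 0,
end [ 437.2 -145.5  115. ]
```

>>> drive_tool(moves=[0.28,-2.05,-0.71,3.8,0,0,0.28,-2.09,-0.57,3.8,0,0,0.27,-2.13,-0.43,3.8,0,0,0.28,-2.15,-0.29,3.8,0,0,0.28,-2.17,-0.15,3.8,0,0,0.28,-2.17,0,0,0,0,0.28,-2.17,0,0,0,0,0.27,-2.17,0,0,0,0,0.28,-2.17,0,0,0,0,0.28,-2.17,0,0,0,0,0,0,0,0,0,0,0,0,0,0,0,0,0,0,0,0,0,0])

```text
time: 11.48
tool_pos: [433.6, -142.6, 107.4]
tcp_rot: [-61.5, 89.7, 117.8]
ft_force: [0.7, -1.2, -0.6]
finger_gap: 56.7
```

```bash
python3 look.py 9; python3 - <<'E'
from h import *
s=load("scene9.pkl");c=s["image"][185:265,280:365]
cv2.imwrite("pics/sc9z.png",cv2.resize(c,None,fx=7,fy=7,interpolation=cv2.INTER_CUBIC)[:,:,::-1])
E
```

```text
11.4833 [ 433.6 -142.6  107.4] x [-0.002  0.004 -1.   ] y [-0.0117 -0.9999 -0.004 ] gap 56.7 F [ 0.7 -1.2 -0.6] q [-25. -10. 115.   0.  74.  66.]
```

View pics/sc9z.png

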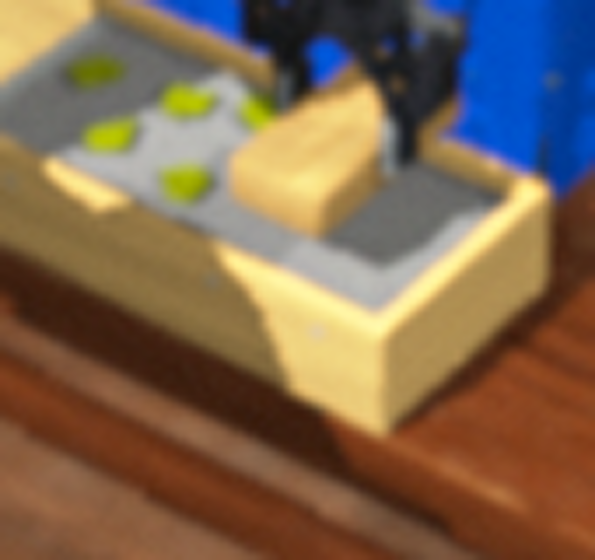

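View pics/top9.png

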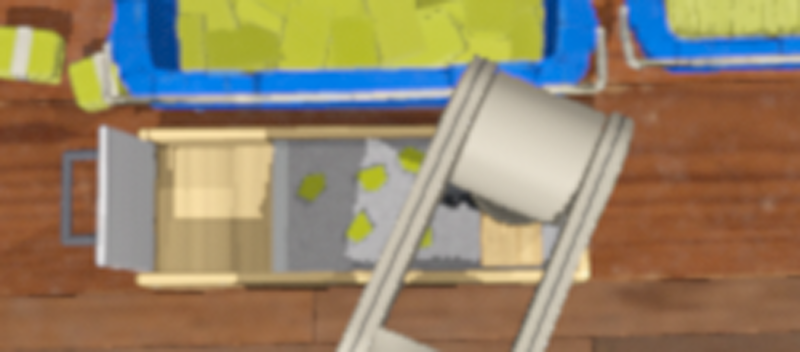

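```bash
python3 - <<'E'
from h import *
s=load("scene9.pkl")
for q,z in[((233,158),130),((318,195),130),((320,235),100),((232,195),100),((385,325),74),((100,172),74)]:
    print('sc',q,z,plane(s,280+q[0]/7-.43,185+q[1]/7-.43,z).round(1))
s=load("top9.pkl");c=s["image"][215:255,320:380]
cv2.imwrite("pics/top9z.png",cv2.resize(c,None,fx=12,fy=12,interpolation=cv2.INTER_CUBIC)[:,:,::-1])
E
```

```text
sc (233, 158) 130 [ 371.  -117.8  130. ]
sc (318, 195) 130 [ 372.  -170.9  130. ]
sc (320, 235) 100 [ 376.7 -168.3  100. ]
sc (232, 195) 100 [ 376.3 -112.2  100. ]
sc (385, 325) 74 [ 364.  -218.1   74. ]
sc (100, 172) 74 [376.2 -22.2  74. ]
```

View pics/top9z.png

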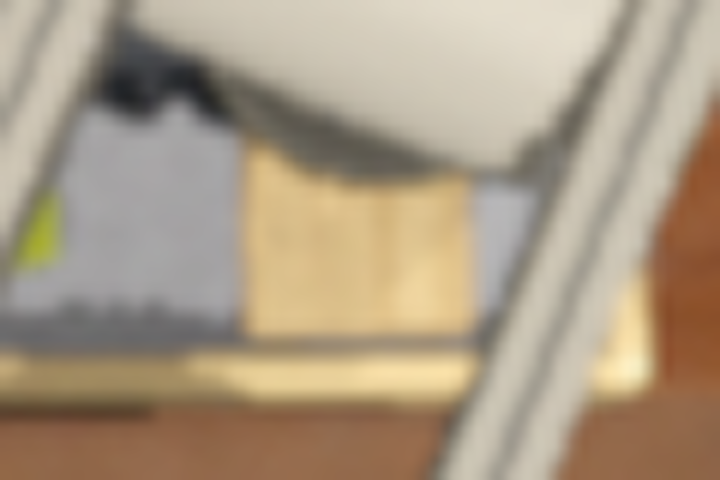

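```bash
python3 - <<'E'
from h import *
s=load("top9.pkl")
for q,z in[((243,335),130),((473,335),130),((358,350),74),((358,402),74),((650,390),74)]:
    print(q,z,plane(s,320+q[0]/12-.46,215+q[1]/12-.46,z).round(1))
# far rim/near rim at tray y -235 from unobstructed top5
s=load("top5.pkl");c=s["image"][190:255,340:385]
cv2.imwrite("pics/t5z.png",cv2.resize(c,None,fx=9,fy=9,interpolation=cv2.INTER_CUBIC)[:,:,::-1])
E
```

```text
(243, 335) 130 [ 370.4 -112.   130. ]
(473, 335) 130 [ 368.8 -169.8  130. ]
(358, 350) 74 [ 369.3 -142.9   74. ]
(358, 402) 74 [ 355.8 -142.5   74. ]
(650, 390) 74 [ 356.9 -218.4   74. ]
```

View pics/t5z.png

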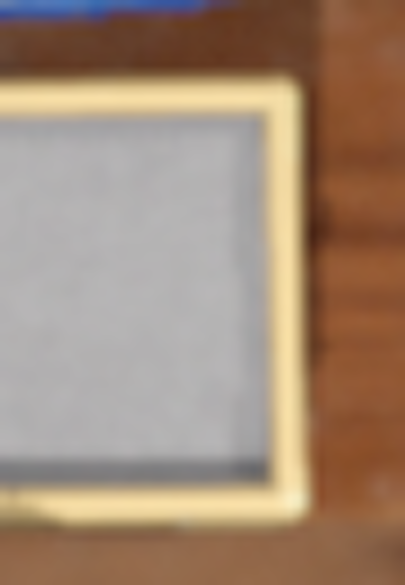

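The two views agree: block centre x is about 432–436, against a tray centre of about 434.8. I'll shift +1.5 mm and lower gently, watching the force.

>>> drive_tool(moves=[1,0,-0.15,0,0,0,1,0,0,0,0,0,0.5,0,0,0,0,0,0.4,0,0,0,0,0,0.4,0,0,0,0,0,0,0,0,0,0,0])

```text
time: 12.08
tool_pos: [435.2, -142.3, 74.5]
tcp_rot: [-68.5, 89.7, 110.8]
ft_force: [-0.5, 0.7, -1.8]
finger_gap: 56.6
```

>>> drive_tool(moves=[0.3,0,0,0,0,0,0.2,0,0,0,0,0,0,0,0,0,0,0,0,0,0,0,0,0])

```text
time: 12.42
tool_pos: [436.0, -142.6, 70.8]
tcp_rot: [-92.1, 89.8, 87.2]
ft_force: [0.2, -0.2, -1.2]
finger_gap: 56.7
```

>>> drive_tool(moves=[0.2,0,0,0,0,0,0.1,0,0,0,0,0,0,0,0,0,0,0])

```text
time: 12.67
tool_pos: [435.8, -142.5, 67.5]
tcp_rot: [-86.7, 89.8, 92.6]
ft_force: [0.3, 0.2, 0.3]
finger_gap: 56.8
```

>>> drive_tool(moves=[0.15,0,0,0,0,0,0,0,0,0,0,0])

```text
time: 12.83
tool_pos: [436.2, -142.6, 66.8]
tcp_rot: [-93.6, 89.8, 85.7]
ft_force: [-3.5, 1.2, 7.0]
finger_gap: 57.0
```

```bash
python3 look.py 10;python3 - <<'E'
from h import *
s=load("scene10.pkl");c=s["image"][185:265,280:365]
cv2.imwrite("pics/sc10z.png",cv2.resize(c,None,fx=7,fy=7,interpolation=cv2.INTER_CUBIC)[:,:,::-1])
E
```

```text
12.8333 [ 436.2 -142.6   66.8] x [ 0.     0.003 -1.   ] y [-0.0122 -0.9999 -0.0033] gap 57.0 F [-3.5  1.2  7. ] q [-25.  -6. 117.   0.  69.  66.]
```

View pics/sc10z.png

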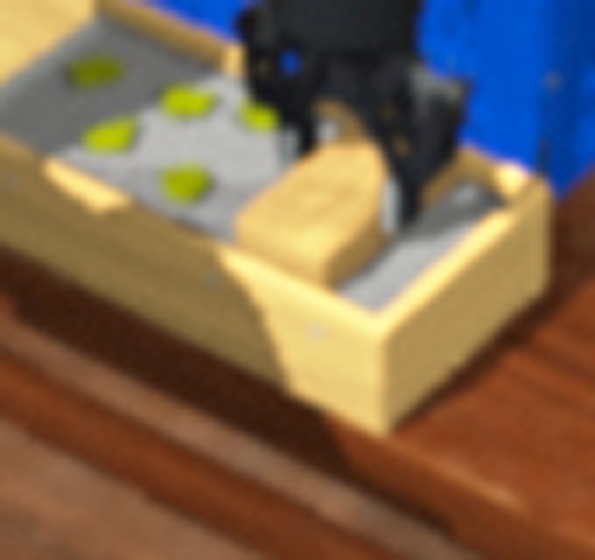

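The block is down flat on the deck: TCP z 66.8, 7 N of contact, underside at about z 60, and behind all the chips. Now I'll push along +y in stages.

>>> drive_tool(moves=[0,0,0,0,0,0,0,-0.4,0,0,0,0,0,-0.8,0,0,0,0,0,-0.8,0,0,0,0,0,-0.8,0,0,0,0,0,-0.8,0,0,0,0,0,-0.8,0,0,0,0,0,-0.8,0,0,0,0,0,-0.8,0,0,0,0,0,-0.8,0,0,0,0])

```text
time: 13.77
tool_pos: [437.1, -73.8, 66.8]
tcp_rot: [-104.7, 89.8, 74.6]
ft_force: [0.6, -3.4, 5.1]
finger_gap: 56.9
```

```bash
python3 look.py 11
```

```text
13.7667 [437.1 -73.8  66.8] x [ 0.001  0.003 -1.   ] y [-0.0118 -0.9999 -0.0028] gap 56.9 F [ 0.6 -3.4  5.1] q [-16.  -9. 119.   0.  70.  74.]
```

View pics/scene11.png

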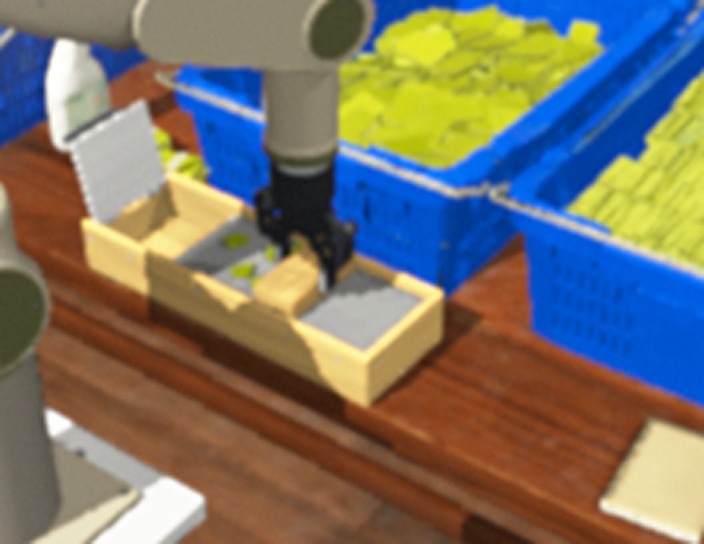

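Still flat, with about 5 N down and the chips ahead of the block. I'll keep going.

>>> drive_tool(moves=[0,-0.8,0,0,0,0,0,-0.8,0,0,0,0,0,-0.8,0,0,0,0,0.02,-0.8,0,0,0,0,0,-0.8,0,0,0,0,0,-0.8,0,0,0,0,0,-0.8,0,0,0,0,0.02,-0.8,0,0,0,0,0,-0.8,0,0,0,0,0,-0.8,0,0,0,0])

```text
time: 14.7
tool_pos: [438.0, 6.1, 66.8]
tcp_rot: [-107.3, 89.8, 72.0]
ft_force: [0.2, -5.4, 7.6]
finger_gap: 56.6
```

```bash
python3 look.py 12
```

```text
14.7 [438.    6.1  66.8] x [ 0.001  0.003 -1.   ] y [-0.0121 -0.9999 -0.0026] gap 56.6 F [ 0.2 -5.4  7.6] q [ -6. -10. 120.   0.  70.  85.]
```

View pics/scene12.png

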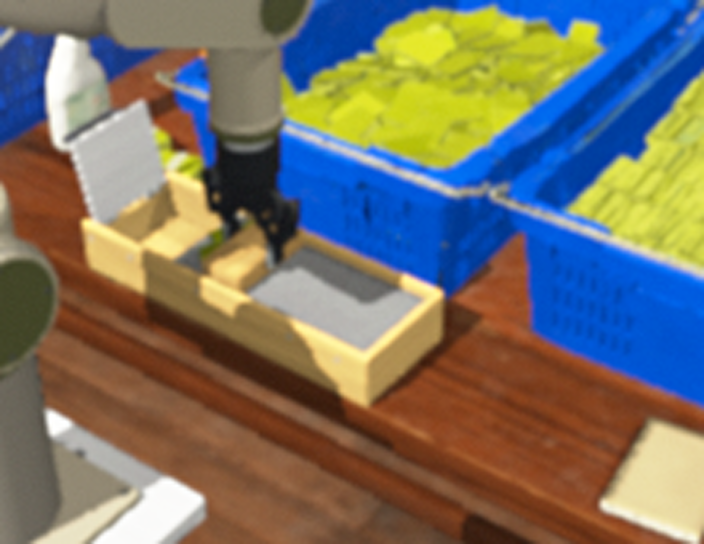

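View pics/top12.png

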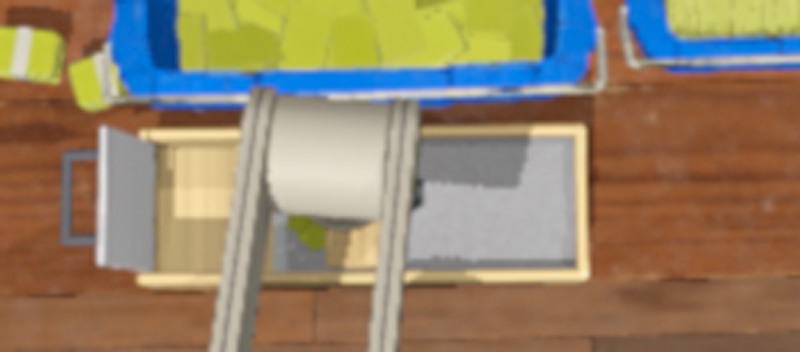

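The block is at tray y ≈ −83, with the chips bunched between it and the lip. Now the final stretch.

>>> drive_tool(moves=[0,-0.8,0,0,0,0,0,-0.8,0,0,0,0,0,-0.8,0,0,0,0,0.01,-0.8,0,0,0,0,0,-0.8,0,0,0,0,0,-0.7,0,0,0,0,0,-0.5,0,0,0,0,0,-0.3,0,0,0,0,0,0,0,0,0,0])

```text
time: 15.55
tool_pos: [438.4, 61.6, 66.8]
tcp_rot: [-97.0, 89.8, 82.3]
ft_force: [-0.2, -1.3, 7.5]
finger_gap: 56.6
```

```bash
python3 look.py 13
```

```text
15.55 [438.4  61.6  66.8] x [ 0.     0.004 -1.   ] y [-0.0115 -0.9999 -0.0035] gap 56.6 F [-0.2 -1.3  7.5] q [  1.  -9. 119.   0.  70.  92.]
```

View pics/scene13.png

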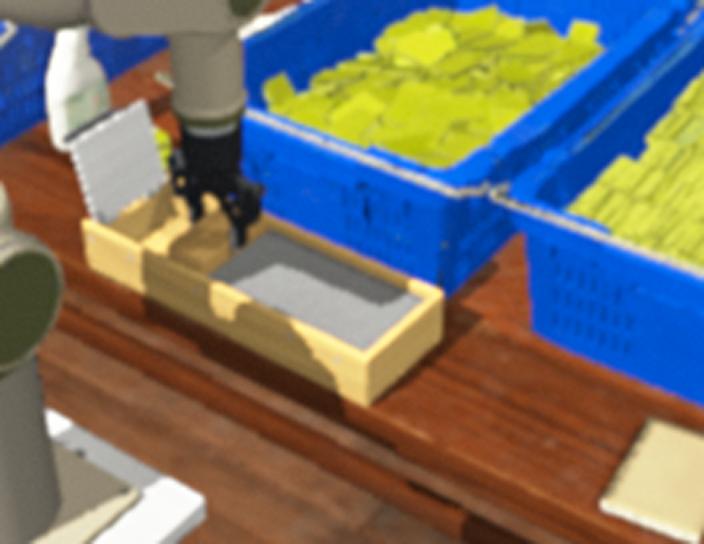

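View pics/top13.png

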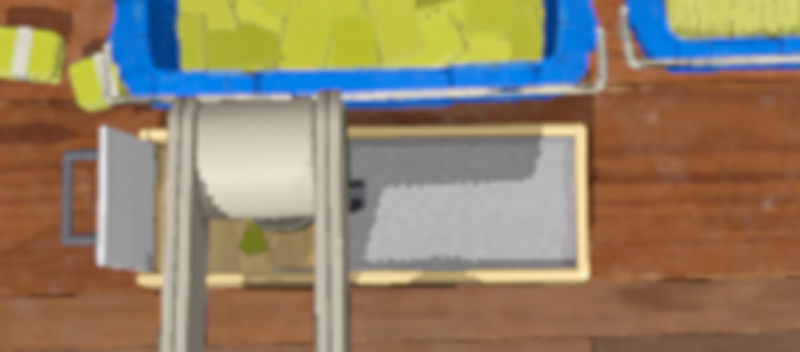

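One chip shows at (253,238) in the top crop, past the lip; the arm hides the rest. I'll draw the block back 35 mm, which keeps it above −0.08, and look.

>>> drive_tool(moves=[0,0.5,0,0,0,0,0,1,0,0,0,0,0,1,0,0,0,0,0,0.9,0,0,0,0,0,0,0,0,0,0])

```text
time: 16.07
tool_pos: [438.3, 26.8, 66.8]
tcp_rot: [-101.3, 89.7, 78.0]
ft_force: [0.4, -1.6, 8.1]
finger_gap: 56.8
```

```bash
python3 look.py 14;python3 - <<'E'
from h import *
s=load("scene14.pkl")["image"];t=load("top14.pkl")["image"]
a=cv2.resize(s[160:220,235:335],None,fx=7,fy=7,interpolation=cv2.INTER_CUBIC)
cv2.imwrite("pics/sc14z.png",a[:,:,::-1])
E
```

```text
16.0667 [438.3  26.8  66.8] x [ 0.001  0.004 -1.   ] y [-0.0123 -0.9999 -0.0043] gap 56.8 F [ 0.4 -1.6  8.1] q [ -3. -10. 120.   0.  70.  87.]
```

View pics/sc14z.png

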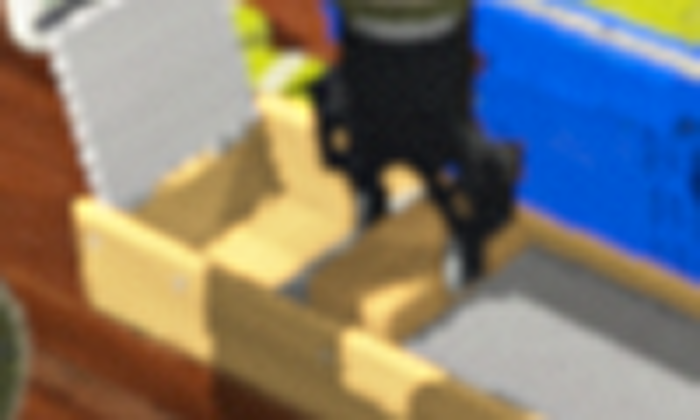

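View pics/top14.png

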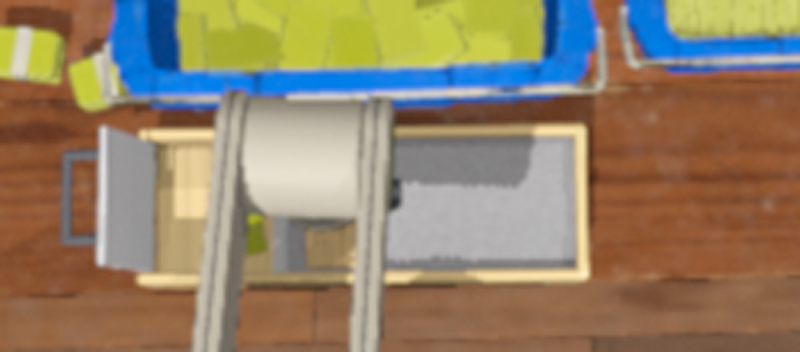

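No chips are visible on the deck ahead of the block. I'll release the block, rise and clear the view.

>>> drive_tool(moves=[-0.05,0,0,0,0,0,0,0,0,0,0,0,0,0,0,0,0,0,0,0,0,0,0,0,0,0,0,0,0,0], hand=7.8)

```text
time: 16.58
tool_pos: [437.6, 26.8, 66.4]
tcp_rot: [-76.0, 89.8, 103.3]
ft_force: [-1.0, 0.7, 0.5]
finger_gap: 78.0
```

>>> drive_tool(moves=[-0.5,0,0,0,0,0,-2,0,0,0,0,0,-4,0,0,0,0,0,-4,0,0,0,0,0,-4,0,0,0,0,0,-4,0,0,0,0,0,0,-3,0,0,0,0,0,-4,0,0,0,0,0,-4,0,0,0,0,0,-4,0,0,0,0,0,-4,0,0,0,0,0,-4,0,0,0,0,0,-3.5,0,0,0,0,0,-2.5,0,0,0,0,0,0,0,0,0,0])

```text
time: 17.83
tool_pos: [440.5, 320.1, 252.7]
tcp_rot: [-81.6, 89.7, 97.9]
ft_force: [0.3, -0.0, -0.1]
finger_gap: 78.2
```

```bash
python3 look.py 15
```

```text
17.8333 [440.5 320.1 252.7] x [-0.001  0.005 -1.   ] y [-0.0084 -1.     -0.005 ] gap 78.2 F [ 0.3 -0.  -0.1] q [ 30.  -2.  93.   0.  89. 121.]
```

View pics/top15.png

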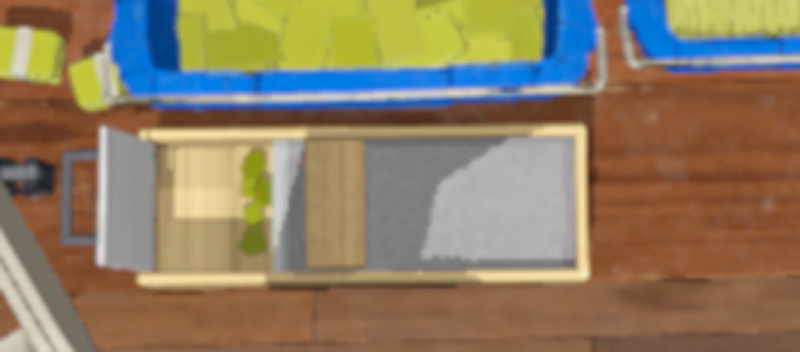

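View pics/scene15.png

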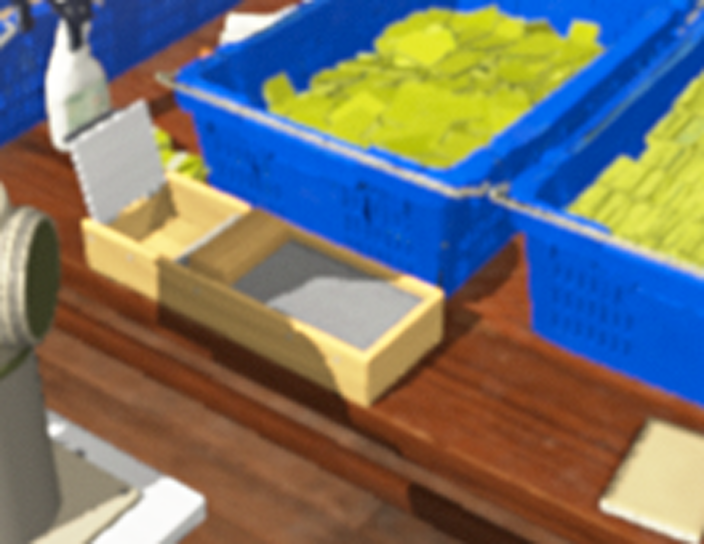

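The chips are in the box, in a row at col ~255, rows 150–250 of the top crop. The block lies flat across the deck at cols 305–366. I'll check the chips' heights and count.

```bash
python3 - <<'E'
from h import *
s=load("top15.pkl");P=cloud(s);im=s["image"]
hsv=cv2.cvtColor(im,cv2.COLOR_RGB2HSV)
g=(hsv[:,:,0]>25)&(hsv[:,:,0]<40)&(hsv[:,:,1]>170);g[:200]=0;g[250:]=0;g[:,:230]=0;g[:,380:]=0
print(g.sum());
for v,u in np.argwhere(g)[::6]: print(u,v,P[v,u].round(0))
c=im[200:245,250:295];cv2.imwrite("pics/t15z.png",cv2.resize(c,None,fx=12,fy=12,interpolation=cv2.INTER_CUBIC)[:,:,::-1])
E
```

```text
149
268 208 [496. 117.  21.]
269 209 [493. 114.  18.]
270 210 [489. 110.  24.]
271 211 [488. 109.   8.]
271 212 [483. 107.  21.]
271 213 [480. 107.  20.]
267 215 [474. 121.  19.]
268 216 [470. 118.  17.]
267 217 [467. 121.  15.]
273 217 [467. 101.  16.]
271 218 [464. 108.  15.]
269 219 [460. 114.  24.]
268 220 [458. 119.   6.]
269 221 [453. 113.  27.]
271 222 [450. 108.  18.]
268 224 [443. 117.  23.]
269 225 [nan nan nan]
267 227 [435. 122.  15.]
269 228 [432. 116.  10.]
268 230 [424. 118.  21.]
267 233 [415. 122.  17.]
269 234 [411. 115.  16.]
269 235 [408. 116.  12.]
269 236 [405. 115.  15.]
269 237 [402. 116.  13.]
```

View pics/t15z.png

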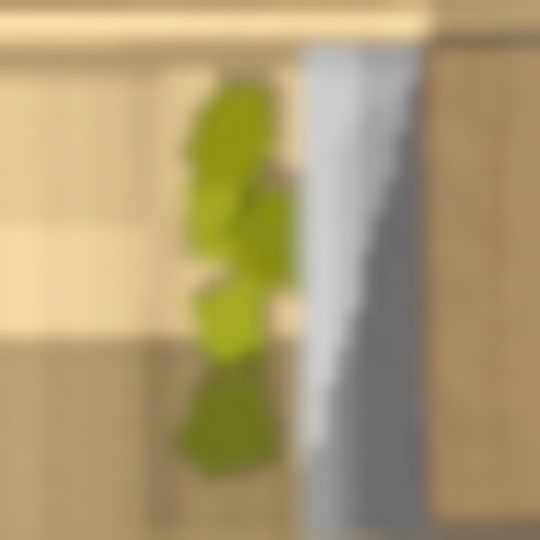

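All five chips are distinct in the zoom and lie at z ≈ 10–25, tray y 12–33. Next I'll close the fingers, drop behind the handle and push the lid past upright.

>>> drive_tool(moves=[0,-0.3,0,0,0,0,0,0,0,0,0,0,0,0,0,0,0,0,0,0,0,0,0,0,0,0,0,0,0,0,0,0,0,0,0,0,0,0,0,0,0,0,3,0,0,0,0,0,3,0,0,0,0,0,3,0,0,0,0,0,2.2,0,0,0,0,0,0,0,0,0,0,0], hand=0)

```text
time: 18.93
tool_pos: [438.4, 317.2, 135.0]
tcp_rot: [8.9, 89.5, -171.8]
ft_force: [-0.4, 0.1, -0.7]
finger_gap: 0.1
```

>>> drive_tool(moves=[0,0.6,0,0,0,0,0,0.6,0,0,0,0,0,0.6,0,0,0,0,0,0.6,0,0,0,0,0,0.6,0,0,0,0,0,0.6,0,0,0,0,0,0.6,0,0,0,0,0,0.6,0,0,0,0])

```text
time: 19.6
tool_pos: [441.2, 270.6, 141.1]
tcp_rot: [-99.2, 89.8, 80.1]
ft_force: [-0.6, 1.4, 1.2]
finger_gap: 0.2
```

```bash
python3 look.py 16
```

```text
19.6 [441.2 270.6 141.1] x [ 0.001  0.004 -1.   ] y [-0.0124 -0.9999 -0.0038] gap 0.2 F [-0.6  1.4  1.2] q [ 26.  -2. 105.   0.  77. 116.]
```

View pics/scene16.png

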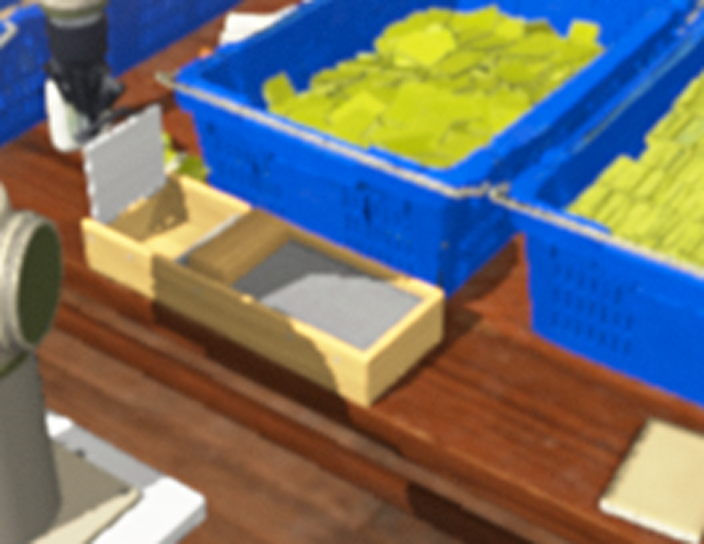

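The lid is following, at about 95–100°. I'll push 36 mm further.

>>> drive_tool(moves=[0,0.6,0,0,0,0,0,0.6,0,0,0,0,0,0.6,0,0,0,0,0,0.6,0,0,0,0,0,0.6,0,0,0,0,0,0.6,0,0,0,0,0,0,0,0,0,0])

```text
time: 20.28
tool_pos: [440.6, 234.0, 140.4]
tcp_rot: [-86.2, 89.8, 93.0]
ft_force: [-0.3, -1.2, -0.3]
finger_gap: 0.1
```

```bash
python3 look.py 17
```

```text
20.2833 [440.6 234.  140.4] x [-0.     0.003 -1.   ] y [-0.013  -0.9999 -0.0029] gap 0.1 F [-0.3 -1.2 -0.3] q [ 22.  -5. 107.   0.  77. 113.]
```

View pics/scene17.png

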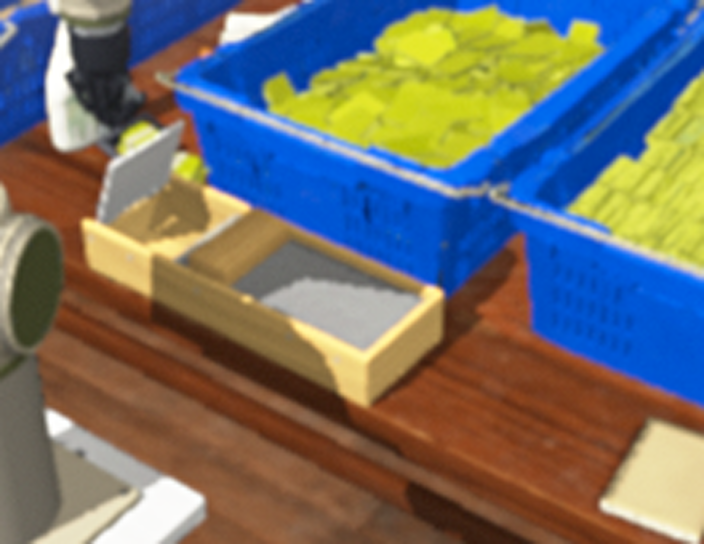

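The lid is past upright and falling shut. I'll back off +y, rise and wait.

>>> drive_tool(moves=[0,-1.5,0,0,0,0,0,-2.5,0,0,0,0,-2,-2,0,0,0,0,-3,0,0,0,0,0,-3,0,0,0,0,0,-3,0,0,0,0,0,0,0,0,0,0,0,0,0,0,0,0,0,0,0,0,0,0,0,0,0,0,0,0,0,0,0,0,0,0,0,0,0,0,0,0,0,0,0,0,0,0,0,0,0,0,0,0,0,0,0,0,0,0,0])

```text
time: 21.63
tool_pos: [441.3, 294.7, 250.5]
tcp_rot: [-83.7, 89.8, 95.5]
ft_force: [0.9, -0.6, -0.0]
finger_gap: 0.2
```

```bash
python3 look.py 18
```

```text
21.6333 [441.3 294.7 250.5] x [-0.     0.003 -1.   ] y [-0.0123 -0.9999 -0.0033] gap 0.2 F [ 0.9 -0.6 -0. ] q [ 28.  -4.  95.   0.  89. 119.]
```

View pics/scene18.png

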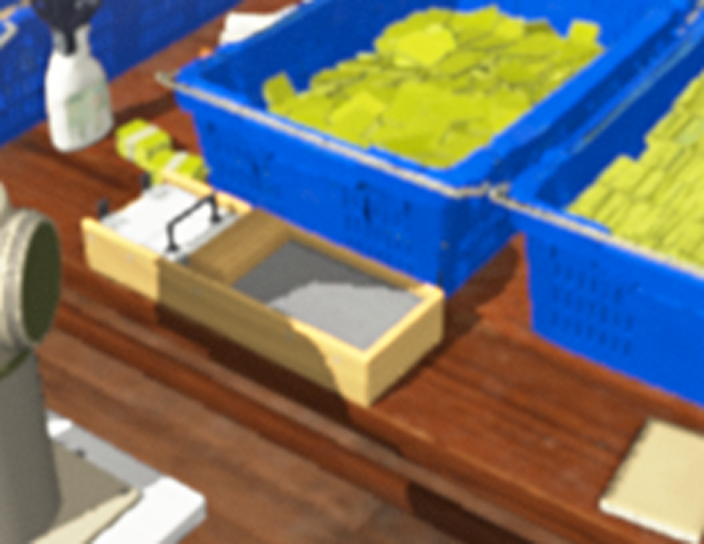

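View pics/top18.png

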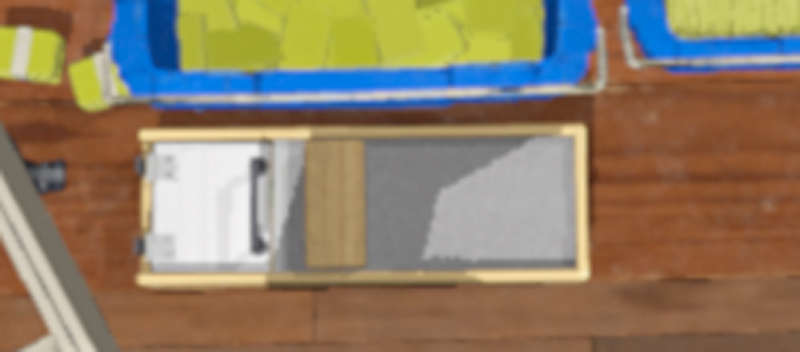

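The lid looks shut, the handle is back at (258,205) in the top crop, and the bystanders are where they were. I'll wait a little, then check numerically.

>>> drive_tool(moves=[0,0,0,0,0,0,0,0,0,0,0,0,0,0,0,0,0,0,0,0,0,0,0,0,0,0,0,0,0,0,0,0,0,0,0,0,0,0,0,0,0,0,0,0,0,0,0,0])

```text
time: 22.4
tool_pos: [441.3, 294.8, 250.7]
tcp_rot: [-89.9, 89.8, 89.4]
ft_force: [0.3, -0.1, 0.3]
finger_gap: 0.0
```

```bash
python3 look.py 19; python3 - <<'E'
from h import *
A=load("top0.pkl");B=load("top19.pkl");P=cloud(A);Q=cloud(B)
for nm,sl in(("lid near hinge",(slice(212,238),slice(240,246))),("lid near lip",(slice(212,238),slice(260,266))),("block",(slice(206,240),slice(288,302)))):
    print(nm,np.nanmedian(P[sl][...,2]).round(1),np.nanmedian(Q[sl][...,2]).round(1))
b=Q[206:240,288:302].reshape(-1,3);b=b[~np.isnan(b).any(1)];c,*_=np.linalg.lstsq(np.c_[b[:,:2],np.ones(len(b))],b[:,2],rcond=None);print("block slope",c[:2].round(3))
for t in("top","scene"):
    a=load(t+"0.pkl")["image"].astype(int);b=load(t+"19.pkl")["image"].astype(int)
    s={"top":[("spray",140,198,130,182),("bundles",165,195,185,230),("book",185,245,445,500)],"scene":[("spray",105,170,230,258),("bundles",155,180,255,287),("book",245,295,400,460)]}[t]
    for n,v0,v1,u0,u1 in s: print(t,n,(abs(a-b)[v0:v1,u0:u1].max(2)>60).mean().round(3))
E
```

```text
22.4 [441.3 294.8 250.7] x [ 0.     0.003 -1.   ] y [-0.0122 -0.9999 -0.0035] gap 0.0 F [ 0.3 -0.1  0.3] q [ 28.  -4.  95.   0.  89. 119.]
lid near hinge 59.2 59.9
lid near lip 59.3 60.5
block 60.1 89.2
block slope [-0.007  0.022]
top spray 0.259
top bundles 0.006
top book 0.0
scene spray 0.325
scene bundles 0.175
scene book 0.0
```

The lid is at z ≈ 60 at both ends, as at the start, and the block top is at z 89. The spray and bundle pixel differences come from the gripper and its shadow passing in front; the viewed images show them standing where they were. Handing in.

```bash
python3 -c "
from bench import r
print(r.hand_in())"
```

```text
the job is handed in; nothing more can be done
None
```

I cleared all five chips into the box and shut the lid, then handed the job in at about 22 s of the 72 s allowed. The hand-in reports no verdict.

I gripped the lid's bar and swung it back onto its stop. I then laid the block across the closed end and pushed it, still gripped, to about 1.5 mm past the lip. After that I drew it back 35 mm, let go, and tipped the lid past upright so it fell shut.

What the last checks showed:
- **Chips:** before the lid closed I counted five in the box, at z about 10–25 and tray y about 12–33. None were left on the deck.
- **Lid:** it reads z about 60 at both the hinge and lip ends, within about 1 mm of its reading at the start.
- **Block:** it lies flat at tray y about −62, top at z 89. The fitted slope was about 0.02.
- **Bystanders:** the book's pixels did not change. In the views the bottle and bundles stand where they were.
- **Robot:** it is clear of everything, with the measured force near zero.

Two checks disagreed or stayed unclear:
- **Camera positions:** the two views differed by up to about 5 mm. When I gripped the handle, it was about 2 mm further along +y than either view showed.
- **Bottle and bundles:** comparing start and end pixels flagged changes around the bottle in both views and around the bundles in the scene view. I put this down to the arm and its shadow in front of them, so for these I relied on looking at the pictures, not on a measured position.

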